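# Check the tilt gauge on the stud

### The job

Pick up the tilt gauge by its blue grip, turn it so that the red tab on its foot faces the same way as the block's blue stripe, and set it upright with the socket under its foot on the domed stud of the block. Then, with the foot still resting on the stud, rock the gauge until its swinging red pointer settles on the yellow mark, and finish while still holding it there, not letting go. Leave the other loose things on the bench where they are.

Things in the scene. Friction and masses are not known exactly. Their poses are not given: they have to be found in the camera images.
- gauge: Loose pendulum tilt gauge, about 0.32 kg, 164 mm tall, upright on the table at the start. Origin: centre of the underside of its foot; z up, x = its front (dial, pointer, red tab). Black square foot 56 x 56 mm, 15 mm high; above it an upright round dial 92 mm across, 8 mm thick in x, centre at z = 68, top at 114 mm; on top a blue grip post.
- gauge_grip (a point): Middle of the blue grip post, on the gauge's axis at z = 142 mm; gauge's axes. The post is 22 x 22 mm in x and y, from z = 114 to 164 mm; grasp it across either pair of faces.
- gauge_socket (a point): Centre of the ceiling of the square socket in the underside of the foot (26 x 26 mm, 7 mm deep), at (0, 0, 7) mm in the gauge's frame, gauge's axes: the place that rests on the stud's top.
- gauge_front (a point): Red tab at the front edge of the foot, at (30, 0, 7) mm in the gauge's frame.
- pointer (a joint): Angle (rad) of the red pointer: a gravity pendulum (brass weight below, tip above) on a free hinge along the gauge's x, 68 mm above its underside. At rest the tip points straight up in the world; it swings 1 to 2 s when disturbed. 0 = along the gauge's z; positive = turned about the gauge's +x (tip to the gauge's -y, left as seen facing the dial).
- mark (a joint): Angle (rad) of the yellow mark on the dial; axis, zero and sign as the pointer's. Starts between 0.22 and 0.40 and is stiff: it stays put and need not be touched. The pointer is on the mark when both angles agree: the gauge's top then leans to its own +y by the mark's angle.
- pointer_tip (a point): Tip of the red pointer, 36 mm from the hinge; its z axis runs along the pointer, x along the hinge. Pointer 3 mm wide.
- mark_mid (a point): Middle of the yellow mark, 36 mm from the hinge; mark 6 mm wide, 12 mm long, reaching from 32 to 44 mm from the hinge; z axis points outward from the hinge, x along the hinge.
- block: Fixed stepped metal block, 110 x 110 mm; top 30 mm high on its +y half (bare metal), 22 mm on its -y half (grey). Origin: centre of its underside. In its middle a steel stud, 18 mm thick, hemispherical top (radius 9 mm) at z = 65 mm. A blue stripe runs from the stud to the +x edge and down: gauge x (red tab) must face along block x. Blue lug at the foot, to x = 81 mm.
- stud_top (a point): Highest point of the domed stud, at (0, 0, 65) mm in the block's frame, same axes as the block.
- jar: Sample jar with yellow lid, 48 mm across, 70 mm high; leave alone. Origin: centre of the underside.
- pen: Blue pen with black cap lying on the bench, 122 mm long, 12 mm high; leave alone. Origin: underside, near the middle; x along the pen.
- lens: Black hand lens lying flat, 68 mm across, handle to its -x reaching 110 mm from the lens centre; 8 mm high; leave alone. Origin: underside of the lens centre.
- tube: Red-capped sample tube lying on the bench, 90 mm long, 17 mm high; leave alone. Origin: underside, at the middle; x along the tube.
- beaker: Yellow beaker, 68 mm across, 75 mm high; leave alone. Origin: centre of the underside.
Not all that is in view belongs to the job. Leave any orange or purple look-alike of the gauge alone.

How it is judged:
By the outcome, as a careful person would: the job done as asked, in the order asked, and still so for the second after the job is handed in, while the arm keeps its last pose, push and grip.
It also fails if it takes over 54 s, if anything falls off the work surface, if the arm or the gripper's body presses on something with over 40 N, if the wrist force passes 120 N, or if a joint passes its speed limit or range.

### The arm

A 6-joint arm with a two-finger parallel gripper is mounted at the origin on the work surface. World frame = base frame: x ahead of the robot, y to its left, z up, the work surface at z = 0. Lengths are in m, angles in rad, forces in N, time in s.
With the tool pointing down it reaches from about 0.35 to 0.975 m from the base axis. Payload 4.9 kg.
Tool frame: the origin (TCP) lies between the finger pads; the fingertips stand 14 mm ahead of it and the grasp point (between the pads) lies 5 mm behind it (manip.tcp_to_tips is the distance from the TCP to the fingertips, in m); z points along the fingers, y is the line along which they close (so a half turn about z gives the same grasp; the last joint's range is limited). The gripper opens to 85 mm and grips with 20 to 120 N. Pads are 22 mm wide; open, the fingers measure 114 mm over their backs; the gripper's body (76 mm by 85 mm) begins 54 mm behind the grasp point. The pads swing forward as they close: fully open they stand 13 mm farther back than shut.
Start: joints at [1.106, 0.053, 1.613, -0, 1.476, -0.119], TCP at [0.212, 0.588, 0.245] pointing down, gripper open.
Joint ranges: [-3.01, 3.01], [-1.01, 2.22], [0.06, 2.58], [-1.02, 4.17], [0.09, 2.62], [-3.14, 3.14]. Speed limits (rad/s): [2.57, 2.57, 3.14, 3.14, 3.14, 3.14].

### API

Orientations are given as a unit quaternion [w, x, y, z].
In Python, from plant import manip gives the robot as it stands.
- The arm moves only by the tool servo_tool, never from a script. Its argument "moves" is a list that holds one entry, the list of rows, each a list of 7 numbers: the shift along the tool's x, y, z in mm, then the turn, a rotation vector about the tool's x, y, z in degrees, then the finger opening in mm, from 0 to 85.4. In form: [[[x, y, z, ax, ay, az, fingers], ...]]. A call has 1 to 12 rows; each row shifts and turns the commanded pose from where the row before left it, along the tool's axes as they then stand; what a row does not reach is not made up. A row lasts 1/8 s, in which the tool goes at most 62.5 mm and 10.7 degrees, less where a joint would pass 70% of its speed; a pose out of reach is approached as far as the arm can. A call with a gripper value outside its range is refused whole. The fingers move at their own pace and stop on an object; the grip force is fixed at half the most. Time passes only in rows, so rows that do not move let the fingers close. It gives the time, the measured TCP pose, the force, the opening and the grip force at its end, in the units of the state.
- manip.state(): the state, without advancing time (a new reading comes with each control period).
- manip.grab_frame(name): name is "scene" or "top"; returns a dict with "image" (400x640x3 uint8, blue, green, red), "mtx" (3x3 intrinsics, pixels), "eye" and "rotation" of the camera in the world. Camera axes: x right, y down, z forward; pixel columns grow to the right and rows downward; lengths in m; the calibration is good to about 2 mm. A picture is of the moment at which its call begins. There is no depth.
- manip.job_done(): hands the job in; it is judged then, once.
The state is a dict: "time": time; "joint_pos": joint angles; "joint_vel": joint speeds; "joint_efforts": joint torques, N m; "tool_pos": TCP position; "tool_rot": TCP orientation; "contact_force": force on the tool from outside, world axes, zero at the start; "ft_torque": the same for the moment, N m; "gripper_width": opening from 0.0 (shut) to 1.0 (fully open); "grasp_force": force on a finger pad.
Only numpy, scipy, OpenCV 4.12 (cv2) and the standard library are available. Lean on these libraries where they do the work, as an engineer would, in place of code of your own. Each camera call takes 0.05 s, during which the arm holds its last target. There are 200 camera calls.

## Working session

There is one attempt and no reset: what is moved stays moved. The work goes in short steps, Python scripts to look and compute and a tool call to move; the robot and the scene stay as the last step left them, time stands still between calls to the robot, and variables do not carry over. Pictures are saved under pics/ and viewed, at most 10 in all, crops included, and the job is handed in when it is done.

Besides the shell and the picture viewer there is one more tool, called after ">>>" by a JSON object that holds its "fn" and its "kwargs". servo_tool: Moves the arm, as the interface text tells. Its arguments: {"type":"object","properties":{"moves":{"type":"array"}},"required":["moves"]}

```bash
ls; mkdir -p pics
python3 - <<'E'
from plant import manip
import cv2,numpy as np
for n in("scene","top"):
    f=manip.grab_frame(n); cv2.imwrite(f"pics/{n}0.png",f["image"]); print(n,f["mtx"],f["eye"],f["rotation"])
print(manip.state())
E
```

```text
pics
scene [[480.25220037   0.         319.85102704]
 [  0.         480.25220037 198.78483699]
 [  0.           0.           1.        ]] [ 1.02548907 -0.66821595  0.76880768] [-0.39928007  0.85564406  0.30045708 -0.13481175]
top [[383.12491934   0.         320.6692092 ]
 [  0.         383.12491934 199.89438858]
 [  0.           0.           1.        ]] [ 0.36083081 -0.08018653  0.90884504] [ 0.0786035  -0.67785761  0.72627858 -0.08276463]
{'time': 0.1, 'joint_pos': array([ 1.10599663e+00,  5.33243474e-02,  1.61409487e+00, -4.02500370e-05,
        1.47601098e+00, -1.18999510e-01]), 'joint_vel': array([-0.00023409, -0.00058133, -0.0032287 ,  0.00105349, -0.00160348,
        0.00167021]), 'joint_efforts': array([-8.05556283e-05, -3.94904852e+01, -3.71362925e+01, -1.82242152e-04,
        3.87608714e-03, -7.99254337e-06]), 'tool_pos': array([0.21162005, 0.58753507, 0.24420209]), 'tool_rot': array([-2.45210163e-04,  1.72037956e-01,  9.85089893e-01, -8.85667980e-04]), 'contact_force': array([ 0.43437746,  0.35039716, -0.18538123]), 'ft_torque': array([ 0.0097181 , -0.01356822,  0.00108494]), 'grasp_force': 0.0, 'gripper_width': 0.9975645562012648}
```

View pics/scene0.png

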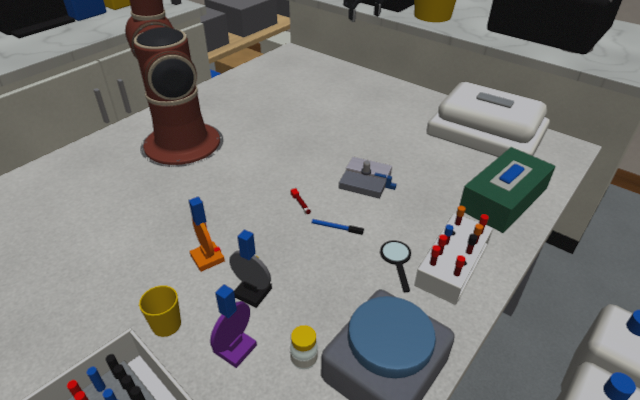

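View pics/top0.png

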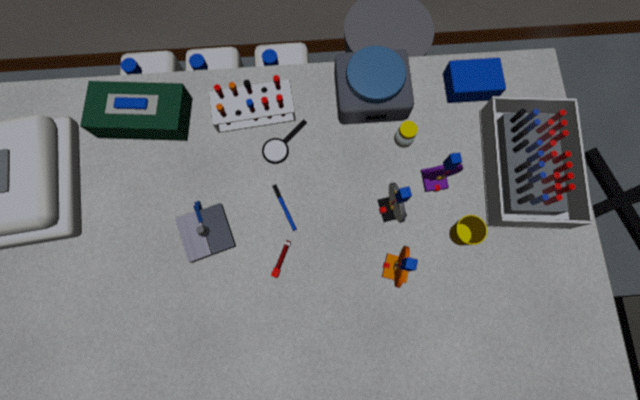

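The scene view shows the black gauge (foot at about (252,290), grip (246,244)) and the block (stud at about (366,166)). In the top view the gauge foot is at about (390,208) with its tab at (382,210), and the block's stud is at (201,228) with its stripe running up to (197,205). I'll zoom in on these.

```bash
cat > h.py <<'E'
import numpy as np,cv2
from scipy.spatial.transform import Rotation as R
from scipy.optimize import least_squares
def rot(q): return R.from_quat(np.r_[q[1:],q[0]])
def proj(f,P):
    p=rot(f["rotation"]).inv().apply(np.atleast_2d(P)-f["eye"])@f["mtx"].T
    return p[:,:2]/p[:,2:]
def ray(f,uv,z):
    d=rot(f["rotation"]).apply(np.linalg.inv(f["mtx"])@[*uv,1]); return f["eye"]+d*(z-f["eye"][2])/d[2]
def crop(im,u,v,w,h,s): return cv2.resize(im[v:v+h,u:u+w],None,fx=s,fy=s,interpolation=cv2.INTER_CUBIC)
E
python3 - <<'E'
from h import *; from plant import manip
a=manip.grab_frame("scene");b=manip.grab_frame("top")
import pickle; pickle.dump((a,b),open("f0.pkl","wb"))
A,B=a["image"],b["image"]
im=np.vstack([np.hstack([crop(A,215,225,66,50,6)[:300],crop(A,330,150,66,50,6)]),np.hstack([crop(B,365,175,66,50,6),crop(B,172,193,66,50,6)])])
A2=crop(A,215,225,65,85,6)
im=np.zeros((600,800,3),np.uint8)
im[:510,:390]=A2; im[:300,400:796]=crop(A,335,150,66,50,6)
im[300:600,400:600]=crop(B,370,175,50,75,4)
im[300:600,600:800]=crop(B,172,193,50,75,4) if 0 else cv2.resize(B[195:270,172:240],(200,220)).repeat(1,0)[:0] if 0 else np.pad(cv2.resize(B[195:265,172:238],(198,210),interpolation=2),((0,90),(0,2),(0,0)))
cv2.imwrite("pics/c.png",im)
print(proj(a,[[0,0,0],[.5,0,0]]),proj(b,[[0,0,0],[.5,0,0],[.5,.3,0]]))
print(ray(b,(390,208),.015),ray(a,(252,290),.015),ray(b,(201,229),.065),ray(a,(366,163),.065))
print(ray(b,(202,205),.03))
E
```

```text
[[182.59054954 141.81767826]
 [318.55287892 215.3312276 ]] [[295.15679383 468.28748662]
 [283.9451077  231.81855239]
 [157.97757361 240.45088565]]
[ 0.53739122 -0.25616797  0.015     ] [ 0.54529055 -0.26872942  0.015     ] [0.5090725  0.17799613 0.065     ] [0.51507975 0.17031972 0.065     ]
[0.57209147 0.18647606 0.03      ]
```

View pics/c.png

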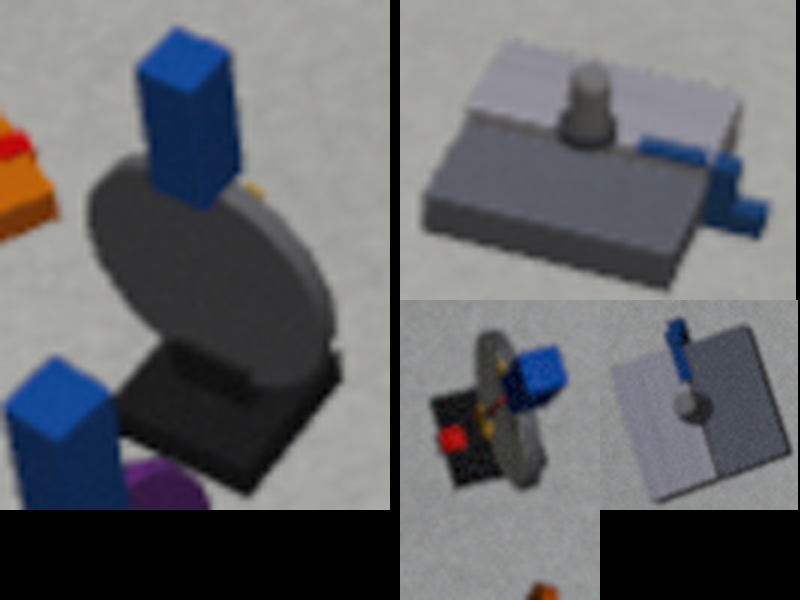

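Run:
```python
from h import *; import pickle
a,b=pickle.load(open("f0.pkl","rb"))
def px(L,u0,v0,s,X0,Y0): return [((u0-.5+(x-X0+.5)/s,v0-.5+(y-Y0+.5)/s),p) for x,y,p in L]
def fit(SA,SB,x0):
    def res(q,full=0):
        out=[]
        for f,S in((a,SA),(b,SB)):
            P=np.array([p for _,p in S])/1e3
            W=R.from_euler("z",q[2]).apply(P)+[q[0],q[1],0]
            out.append(proj(f,W)-np.array([u for u,_ in S]))
        return np.vstack(out).ravel()
    r=least_squares(res,x0,loss="soft_l1"); print(r.x,np.degrees(r.x[2]));print(res(r.x).reshape(-1,2).round(1).tolist())
g=11
SA=px([(185,95,(-g,-g,164)) ,(138,68,(-g,g,164)),(180,27,(g,g,164)),(233,50,(g,-g,164)),(248,495,(-28,-28,0)),(341,350,(28,-28,15)),(112,400,(-28,28,15)),(207,208,(-g,-g,114))],215,225,6,0,0)
SB=px([(454,439,(30,0,7)),(431,400,(28,-28,15)),(456,488,(28,28,15)),(545,370,(0,0,164))],370,175,4,400,300)
fit(SA,SB,[.54,-.26,1.6])
SA=px([(668,290,(55,-55,0)),(425,230,(-55,-55,0)),(428,203,(-55,-55,22)),(510,42,(-55,55,30)),(742,100,(55,55,30)),(590,66,(0,0,64))],335,150,6,400,0)
SB=px([(748,325,(55,-55,22)),(790,453,(-55,-55,22)),(658,502,(-55,55,30)),(612,365,(55,55,30)),(688,404,(0,0,65))],172,195,3,600,300)
fit(SA,SB,[.51,.175,.2])
from plant import manip
s=manip.state(); print(rot(s["tool_rot"]).as_matrix().round(3))
```

```text
[ 0.54038091 -0.26359083  1.73263016] 99.27239560850785
[[1.2, -0.9], [-1.0, -0.7], [-0.7, -1.3], [0.4, -0.9], [0.2, 0.4], [0.2, 0.2], [-1.1, 0.1], [-0.0, -0.4], [-2.8, 0.7], [1.2, -1.6], [1.1, -1.1], [0.6, -1.1]]
[0.51036663 0.17948941 0.29409156] 16.850205005854725
[[-0.1, 0.9], [-1.2, 0.4], [-1.4, -1.9], [-0.9, -1.0], [0.4, -1.4], [0.2, 0.4], [0.5, -1.3], [0.7, -0.7], [-2.2, -0.2], [-0.1, 0.9], [-0.7, -0.9]]
[[-0.941  0.339 -0.001]
 [ 0.339  0.941 -0.001]
 [ 0.    -0.001 -1.   ]]
```

>>> {"fn": "servo_tool", "kwargs": {"moves": [[[-37, -43, 0, 0, 0, 0, 60], [-37, -43, 0, 0, 0, 0, 60], [-37, -43, 0, 0, 0, 0, 60], [-37, -43, 0, 0, 0, 0, 60], [-37, -43, 0, 0, 0, 0, 60], [-37, -43, 0, 0, 0, 0, 60], [-37, -43, 0, 0, 0, 0, 60], [-37, -43, 0, 0, 0, 0, 60], [-37, -43, 0, 0, 0, 0, 60], [-37, -43, 0, 0, 0, 0, 60], [-37, -43, 0, 0, 0, 0, 60], [-37, -43, 0, 0, 0, 0, 60]]]}}

```text
time: 1.7
tool_pos: [0.4549, -0.0499, 0.2454]
tool_rot: [0.0, 0.172, 0.985, 0.0]
contact_force: [0.4, 0.2, 0.0]
gripper_width: 0.702
grasp_force: 0.0
```

>>> {"fn": "servo_tool", "kwargs": {"moves": [[[-37, -43, 0, 0, 0, 0, 60], [-37, -43, 0, 0, 0, 0, 60], [-37, -43, 0, 0, 0, 0, 60], [0, 0, 0, 0, 0, 10, 60], [0, 0, 0, 0, 0, 10, 60], [0, 0, 0, 0, 0, 10, 60], [0, 0, 0, 0, 0, 10, 60], [0, 0, 0, 0, 0, 10, 60], [0, 0, 0, 0, 0, 10, 60], [0, 0, 0, 0, 0, 0, 60], [0, 0, 0, 0, 0, 0, 60]]]}}

```text
time: 3.08
tool_pos: [0.5153, -0.2069, 0.2452]
tool_rot: [-0.0, 0.641, 0.768, -0.0]
contact_force: [-0.2, 0.3, 0.4]
gripper_width: 0.706
grasp_force: 0.0
```

```bash
cat >> h.py <<'E'
def delta(s,p,M=None):
    T=rot(s["tool_rot"])
    print("shift mm",(T.inv().apply(np.array(p)-s["tool_pos"])*1e3).round(1))
    if M is not None: print("turn deg",np.degrees((T.inv()*M).as_rotvec()).round(2))
def down(yaw_y,lean_axis=None):
    c,s=np.cos(np.radians(yaw_y)),np.sin(np.radians(yaw_y))
    y=np.array([c,s,0]);z=np.array([0,0,-1.]);return R.from_matrix(np.c_[np.cross(y,z),y,z])
E
python3 - <<'E'
from h import *; from plant import manip
s=manip.state(); delta(s,[.5404,-.2636,.245],down(9.3))
f=manip.grab_frame("top"); g=manip.grab_frame("scene")
cv2.imwrite("pics/d.png",np.hstack([crop(f["image"],350,150,100,100,4),crop(g["image"],200,200,100,100,4)]))
E
```

```text
shift mm [-60.3  14.5   0.2]
turn deg [-0.01 -0.01  1.03]
```

View pics/d.png

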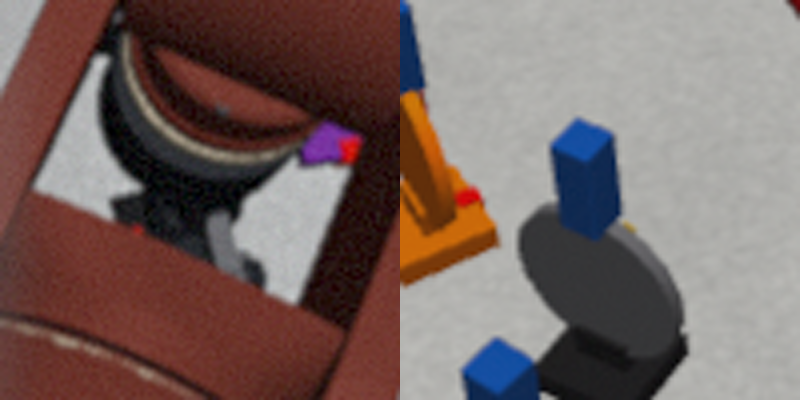

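The top view is blocked by the arm. In the scene view the gauge is undisturbed, with its grip top at crop pixel (583,140). I'll move over it and go partway down.

>>> {"fn": "servo_tool", "kwargs": {"moves": [[[-30, 7, 0, 0, 0, 1, 60], [-30, 7.5, 0, 0, 0, 0, 60], [0, 0, 25, 0, 0, 0, 60], [0, 0, 25, 0, 0, 0, 60], [0, 0, 0, 0, 0, 0, 60], [0, 0, 0, 0, 0, 0, 60]]]}}

```text
time: 3.92
tool_pos: [0.5402, -0.2638, 0.1964]
tool_rot: [0.001, 0.648, 0.762, 0.0]
contact_force: [0.5, -2.0, 0.5]
gripper_width: 0.698
grasp_force: 0.0
```

Run:
```python
from h import *; from plant import manip
s=manip.state(); delta(s,[.5404,-.2636,.140],down(9.3))
g=manip.grab_frame("scene")
print(proj(g,[[.5404,-.2636,.164],s["tool_pos"]]))
cv2.imwrite("pics/e.png",crop(g["image"],190,180,120,120,5))
```

```text
shift mm [ 0.3  0.2 56.4]
turn deg [ 0.05  0.05 -0.08]
[[245.27130896 233.60926601]
 [243.39155192 220.36534357]]
```

View pics/e.png

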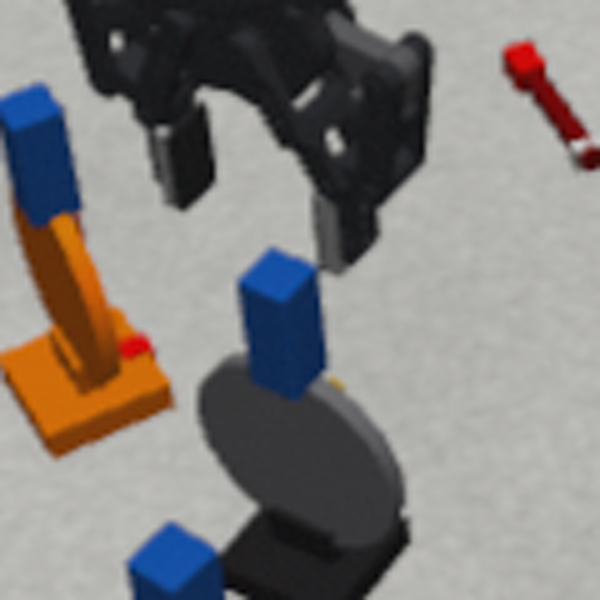

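The fingers straddle the grip (tips at crop (182,207) and (340,270), grip top at (279,277)). I'll go down and close.

>>> {"fn": "servo_tool", "kwargs": {"moves": [[[0, 0, 19, 0, 0, 0, 60], [0, 0, 19, 0, 0, 0, 60], [0, 0, 18, 0, 0, 0, 60], [0, 0, 0, 0, 0, 0, 60], [0, 0, 0, 0, 0, 0, 40], [0, 0, 0, 0, 0, 0, 30], [0, 0, 0, 0, 0, 0, 10], [0, 0, 0, 0, 0, 0, 10], [0, 0, 0, 0, 0, 0, 10], [0, 0, 0, 0, 0, 0, 10]]]}}

```text
time: 5.22
tool_pos: [0.5403, -0.2641, 0.1405]
tool_rot: [0.001, 0.648, 0.761, 0.0]
contact_force: [-0.2, -0.2, 5.4]
gripper_width: 0.25
grasp_force: 59.6
```

>>> {"fn": "servo_tool", "kwargs": {"moves": [[[0, 0, -10, 0, 0, 0, 10], [0, 0, -30, 0, 0, 0, 10], [0, 0, -40, 0, 0, 0, 10], [0, 0, -40, 0, 0, 0, 10], [0, 0, -40, 0, 0, 0, 10], [0, 0, -40, 0, 0, 0, 10], [0, 0, 0, 0, 0, 8, 10], [0, 0, 0, 0, 0, 10, 10], [0, 0, 0, 0, 0, 10, 10], [0, 0, 0, 0, 0, 10, 10], [0, 0, 0, 0, 0, 10, 10], [0, 0, 0, 0, 0, 10, 10]]]}}

```text
time: 6.72
tool_pos: [0.5391, -0.2631, 0.3376]
tool_rot: [-0.001, 0.937, 0.349, -0.001]
contact_force: [-1.0, 0.3, -3.8]
gripper_width: 0.254
grasp_force: 59.3
```

>>> {"fn": "servo_tool", "kwargs": {"moves": [[[0, 0, 0, 0, 0, 10, 10], [0, 0, 0, 0, 0, 10, 10], [0, 0, 0, 0, 0, 10, 10], [0, 0, 0, 0, 0, 10, 10], [0, 0, 0, 0, 0, 10, 10], [0, 0, 0, 0, 0, 10, 10], [0, 0, 0, 0, 0, 10, 10], [0, 0, 0, 0, 0, 10, 10], [0, 0, 0, 0, 0, 10, 10], [0, 0, 0, 0, 0, 10, 10], [40, 0, 0, 0, 0, 0, 10], [40, 0, 0, 0, 0, 0, 10]]]}}

```text
time: 8.22
tool_pos: [0.5812, -0.3321, 0.3379]
tool_rot: [-0.0, 0.871, -0.491, -0.001]
contact_force: [0.4, 0.0, -3.0]
gripper_width: 0.247
grasp_force: 59.3
```

>>> {"fn": "servo_tool", "kwargs": {"moves": [[[20, 0, 0, 0, 0, 0, 10], [0, 0, 0, 0, 0, 0, 10], [0, 0, 0, 0, 0, 0, 10], [0, 0, 0, 0, 0, 0, 10], [0, 0, 0, 0, 0, 0, 10], [0, 0, 0, 0, 0, 0, 10], [0, 0, 0, 0, 0, 0, 10], [0, 0, 0, 0, 0, 0, 10], [0, 0, 0, 0, 0, 0, 10], [0, 0, 0, 0, 0, 0, 10], [0, 0, 0, 0, 0, 0, 10], [0, 0, 0, 0, 0, 0, 10]]]}}

```text
time: 9.72
tool_pos: [0.5915, -0.3492, 0.3393]
tool_rot: [0.0, 0.871, -0.491, -0.0]
contact_force: [0.0, -0.3, -3.3]
gripper_width: 0.248
grasp_force: 59.3
```

Run:
```python
from h import *; from plant import manip; import pickle
s=manip.state(); print(s["time"],s["tool_pos"],rot(s["tool_rot"]).as_matrix().round(3),s["joint_pos"].round(2),s["contact_force"])
g=manip.grab_frame("scene"); pickle.dump((g,s),open("f1.pkl","wb"))
c=proj(g,s["tool_pos"]-[0,0,.06])[0].astype(int); u,v=c-50; print(u,v)
cv2.imwrite("pics/f.png",crop(g["image"],max(u,0),max(v,0),100,100,6))
```

```text
9.725 [ 0.59152894 -0.34920943  0.33925982] [[ 0.518 -0.855 -0.   ]
 [-0.855 -0.518  0.   ]
 [-0.     0.    -1.   ]] [-0.64  0.16  1.34 -0.    1.64  1.96] [ 9.33720949e-04 -3.39867110e-01 -3.28287434e+00]
171 174
```

View pics/f.png

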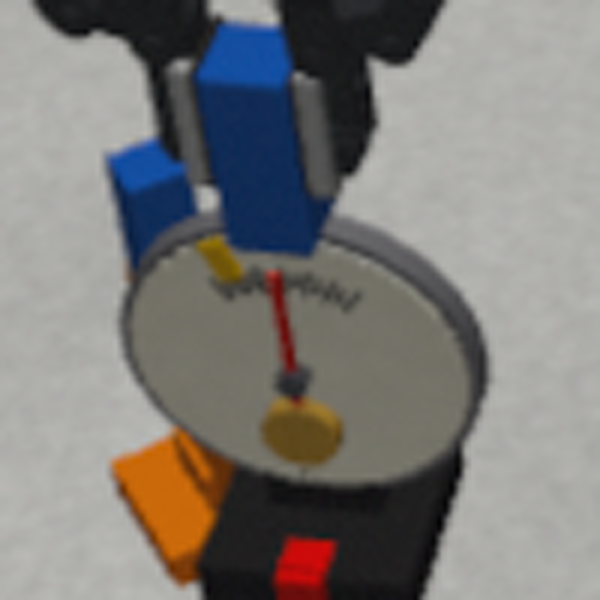

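Run:
```python
from h import *; import pickle
g,s=pickle.load(open("f1.pkl","rb"))
T=rot(s["tool_rot"]); Tg=T*R.from_euler("x",180,degrees=True)
L=[(200,87,(11,-11,164)),(291,80,(11,11,164)),(221,24,(-11,-11,164)),(281,28,(-11,11,164)),(226,247,(11,-11,114)),(314,254,(11,11,114)),(310,548,(30,0,11)),(204,560,(28,-28,15)),(462,448,(-28,28,15))]
px=lambda x,y:(171-.5+(x+.5)/6,174-.5+(y+.5)/6)
U=np.array([px(l[0],l[1]) for l in L]+[px(*p) for p in((293,380),(274,272),(198,243),(222,237),(244,275),(218,283))])
def pol(x,r,w,a): # along r, w lateral(+y)
    return (x, -r*np.sin(a)+w*np.cos(a), 68+r*np.cos(a)+w*np.sin(a))
def model(q):
    P=[l[2] for l in L]+[pol(q[6],0,0,0),pol(q[6],36,0,q[7]),pol(q[9],44,-3,q[8]),pol(q[9],44,3,q[8]),pol(q[9],32,3,q[8]),pol(q[9],32,-3,q[8])]
    W=(Tg*R.from_rotvec(q[3:6])).apply((np.array(P)-[0,0,142])/1e3+q[:3])+s["tool_pos"]
    return proj(g,W)
def res(q): return np.r_[(model(q)-U).ravel(),q[3:6]/.05,q[:3]/.005,(q[6]-7)/2,(q[9]-5)/1]
r=least_squares(res,np.r_[np.zeros(6),7,0,.3,5])
print(r.x.round(4)); print((model(r.x)-U).round(1).tolist()); C=np.linalg.inv(r.jac.T@r.jac); print("sd",np.sqrt(np.diag(C)).round(4))
print("world up in gauge:", (Tg*R.from_rotvec(r.x[3:6])).inv().apply([0,0,1]))
```

```text
[-4.4000e-03 -4.7000e-03 -7.2000e-03  1.2300e-02  1.9100e-02  9.7000e-03
  9.3726e+00  1.5000e-02  4.1250e-01  5.3485e+00]
[[-1.8, -0.8], [-1.4, 1.5], [-0.6, -0.2], [4.6, 0.2], [-0.4, -0.8], [-0.2, -0.8], [-0.5, 6.4], [-0.4, 0.2], [0.1, -4.3], [0.7, -0.8], [0.0, -0.2], [-0.1, 0.2], [-0.7, 0.3], [0.0, -0.3], [1.0, -0.8]]
sd [0.0033 0.0015 0.003  0.0083 0.0117 0.0236 1.2318 0.0442 0.0289 0.8334]
world up in gauge: [-0.01908423  0.01232553  0.9997419 ]
```

The gauge now faces the camera, with the mark at about (221,260), the pointer tip at (274,272) and the hinge at (293,380). My estimate of the mark angle is about 0.39. I'll lean it 20° in the air and measure the remaining gap between pointer and mark directly.

>>> {"fn": "servo_tool", "kwargs": {"moves": [[[0, 0, 0, -4, 0, 0, 10], [0, 0, 0, -4, 0, 0, 10], [0, 0, 0, -4, 0, 0, 10], [0, 0, 0, -4, 0, 0, 10], [0, 0, 0, -4, 0, 0, 10], [0, 0, 0, 0, 0, 0, 10], [0, 0, 0, 0, 0, 0, 10], [0, 0, 0, 0, 0, 0, 10], [0, 0, 0, 0, 0, 0, 10], [0, 0, 0, 0, 0, 0, 10], [0, 0, 0, 0, 0, 0, 10], [0, 0, 0, 0, 0, 0, 10]]]}}

```text
time: 11.28
tool_pos: [0.5915, -0.3492, 0.3393]
tool_rot: [0.151, 0.858, -0.484, -0.085]
contact_force: [0.4, 0.3, -3.1]
gripper_width: 0.25
grasp_force: 59.6
```

>>> {"fn": "servo_tool", "kwargs": {"moves": [[[0, 0, 0, 0, 0, 0, 10], [0, 0, 0, 0, 0, 0, 10], [0, 0, 0, 0, 0, 0, 10], [0, 0, 0, 0, 0, 0, 10], [0, 0, 0, 0, 0, 0, 10], [0, 0, 0, 0, 0, 0, 10]]]}}

```text
time: 12.02
tool_pos: [0.5915, -0.3492, 0.3393]
tool_rot: [0.151, 0.858, -0.484, -0.085]
contact_force: [0.7, -0.3, -3.9]
gripper_width: 0.246
grasp_force: 59.6
```

```bash
cat > mk.py <<'E'
from h import *; from plant import manip
import sys,pickle
s=manip.state(); g=manip.grab_frame("scene"); pickle.dump((g,s),open("f2.pkl","wb"))
T=rot(s["tool_rot"]); Gm=(T*R.from_euler("x",180,degrees=True)).as_matrix()
# rectified dial plane: gauge-frame (y,z) at 0.2 mm/px, dial face x=5
S=4; W,H=400,480
def rect(x0,off):
    base=s["tool_pos"]+off
    yz=np.array([[-50,120],[50,120],[50,0],[-50,0]],float)
    P=np.c_[np.full(4,x0),yz[:,0],yz[:,1]-142]/1e3@Gm.T+base
    return cv2.warpPerspective(g["image"],cv2.getPerspectiveTransform(np.float32([[0,0],[W,0],[W,H],[0,H]]),np.float32(proj(g,P))),(W,H),flags=cv2.INSTALLED if 0 else cv2.INTER_CUBIC|cv2.WARP_INVERSE_MAP)
im=rect(5,np.zeros(3))
hsv=cv2.cvtColor(im,cv2.COLOR_BGR2HSV)
def show(n,m):
    ys,xs=np.nonzero(m); 
    if len(xs)<20: print(n,"few");return
    c=np.r_[xs.mean(),ys.mean()]; d=cv2.fitLine(np.float32(np.c_[xs,ys]),cv2.DIST_L2,0,.01,.01).ravel()[:2]
    d=d if d[1]<0 else -d
    print(n,len(xs),"centre mm",(c/S-[50,0]).round(1),"dir ang",np.arctan2(-d[0],-d[1]).round(3))
red=((hsv[...,0]<8)|(hsv[...,0]>172))&(hsv[...,1]>130)&(hsv[...,2]>60)
yel=(hsv[...,0]>15)&(hsv[...,0]<35)&(hsv[...,1]>120)&(hsv[...,2]>60)
for n,m in(("red",red),("yel",yel)):
    k,lab,st,ce=cv2.connectedComponentsWithStats(m.astype(np.uint8))
    for i in range(1,k):
        if st[i,4]>150: show(n,lab==i)
cv2.imwrite(sys.argv[1],im)
print(s["time"],s["tool_pos"].round(4),Gm.round(3).tolist())
E
sed -i 's/cv2.INSTALLED if 0 else //' mk.py; python3 mk.py pics/g.png
```

```text
red 1509 centre mm [-8.2 42.1] dir ang 0.358
yel 1349 centre mm [-15.9  20.2] dir ang 0.352
yel 6081 centre mm [ 5.2 78. ] dir ang -0.117
12.025 [ 0.5915 -0.3492  0.3393] [[0.518, 0.804, 0.293], [-0.855, 0.487, 0.177], [-0.0, -0.342, 0.94]]
```

View pics/g.png

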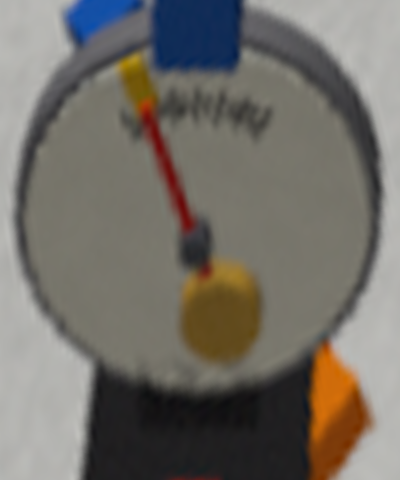

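Run:
```python
from h import *; import pickle
g,s=pickle.load(open("f2.pkl","rb"))
T=rot(s["tool_rot"]); Gm=(T*R.from_euler("x",180,degrees=True)).as_matrix()
C=Gm.T@(g["eye"]-s["tool_pos"])*1e3+[0,0,142]-[0,0,68]; print("cam from hinge, gauge mm",C)
im=cv2.imread("pics/g.png"); hsv=cv2.cvtColor(im,cv2.COLOR_BGR2HSV)
# edge profiles of face brightness across rows/cols
gray=cv2.cvtColor(im,cv2.COLOR_BGR2GRAY)
for y in(150,200,250,300): r=gray[y];print(y,"left",r[10:50:3],"right",r[340:396:3])
for x in(150,250,): print(x,gray[360:420:4,x],gray[0:60:4,x])
# face mask ellipse: beige
for c in ((100,250),(300,250)): print(im[c[1],c[0]])
m=((abs(im.astype(int)-im[250,100].astype(int)).max(2)<22)).astype(np.uint8)
k,lab=cv2.connectedComponents(m); m=(lab==lab[250,100]).astype(np.uint8)
cs,_=cv2.findContours(cv2.morphologyEx(m,cv2.MORPH_CLOSE,np.ones((5,5))),cv2.RETR_EXTERNAL,cv2.CHAIN_APPROX_NONE)
h=cv2.convexHull(max(cs,key=cv2.contourArea)); print(cv2.fitEllipse(h),cv2.boundingRect(h))
```

```text
cam from hinge, gauge mm [497.62671702  46.73034578 548.07357753]
150 left [180 182 173 152 115  85  62  55  68 101 122 122 120 116] right [115 115 116 118 111  99  82  70  58  54  52  49  68 112 155 172 177 178
 175]
200 left [172 149 114  78  62  76 102 113 115 116 115 115 116 116] right [114 115 115 115 115 115 117 118 110  96  77  60  59  84 127 156 173 181
 182]
250 left [181 164 138 102  75  70  91 109 115 118 117 117 117 117] right [117 117 117 117 117 116 118 116 103  83  69  73 106 144 173 182 184 184
 183]
300 left [177 179 180 180 182 180 169 156 132 109  92  88  88 100] right [114 105  92  79  78  98 129 159 173 176 178 178 178 179 180 182 183 183
 181]
150 [116 113 109 102  93  74  54  35  20  18  18  19  20  19  19] [115 104  89  85  82  85  84  82  81  71  63  71  91 101  98]
250 [115 116 113 109  96  80  63  41  27  18  17  20  21  21  20] [166 150 126 109 100  99 100 101  98  86  74  77  96 121 131]
[106 116 118]
[107 117 120]
((180.65048217773438, 242.90289306640625), (353.7779541015625, 478.81427001953125), 8.282485008239746) (14, 11, 355, 469)
```

```bash
cat > jf.py <<'E'
from h import *; import pickle
S=6
def rectify(fn,x0=4):
    g,s=pickle.load(open(fn,"rb")); Gm=(rot(s["tool_rot"])*R.from_euler("x",180,degrees=True)).as_matrix()
    yz=np.array([[-50,120],[50,120],[50,10],[-50,10]],float)
    P=np.c_[np.full(4,x0),yz[:,0],yz[:,1]-142]/1e3@Gm.T+s["tool_pos"]
    W,H=100*S,110*S
    im=cv2.warpPerspective(g["image"],cv2.getPerspectiveTransform(np.float32([[0,0],[W,0],[W,H],[0,H]]),np.float32(proj(g,P))),(W,H),flags=cv2.INTER_CUBIC)
    return im
E
sed -i 's/(W,H),flags/(W,H),flags/' jf.py
python3 - <<'E'
from jf import *
from scipy.ndimage import map_coordinates
out=[]
for fn in("f1.pkl","f2.pkl"):
    im=rectify(fn); hsv=cv2.cvtColor(im,cv2.COLOR_BGR2HSV).astype(int); gray=cv2.cvtColor(im,cv2.COLOR_BGR2GRAY).astype(float)
    # face edge: radial search for first strong drop below half from approx centre
    c0=np.array([300.,330.]); 
    for it in range(4):
        pts=[]
        for a in np.radians(np.arange(0,360,4)):
            if np.cos(a)>.8 : continue   # skip top (grip)
            if abs(a-np.pi)<.5: continue
            d=np.array([np.sin(a),-np.cos(a)]); r=np.arange(220,300,1.)
            p=c0[:,None]+d[:,None]*r; v=map_coordinates(gray,[p[1],p[0]],order=1)
            i=np.argmax(v<.86*np.median(v[:15])); 
            if i>0: pts.append(c0+d*r[i])
        pts=np.array(pts); f=lambda q:np.hypot(pts[:,0]-q[0],pts[:,1]-q[1])-q[2]
        r=least_squares(f,[*c0,270],loss="soft_l1",f_scale=2); c0=r.x[:2]
    print(fn,"circle",r.x.round(1),"rms",np.std(f(r.x)).round(1),len(pts))
    sc=r.x[2]/46
    yel=((hsv[...,0]>18)&(hsv[...,0]<35)&(hsv[...,1]>110)&(hsv[...,2]>70)).astype(np.uint8); yel[int(c0[1])-60:]=0
    red=(((hsv[...,0]<8)|(hsv[...,0]>172))&(hsv[...,1]>110)).astype(np.uint8); red[int(c0[1])+60:]=0
    for n,m in(("yel",yel),("red",red)):
        k,l,st,ce=cv2.connectedComponentsWithStats(m); i=1+np.argmax(st[1:,4]); ys,xs=np.nonzero(l==i)
        c=np.r_[xs.mean(),ys.mean()]; d=cv2.fitLine(np.float32(np.c_[xs,ys]),2,0,.01,.01).ravel()[:2]; d*=-np.sign(d[1])
        rel=(c-c0)/sc; print(n,st[i,4]/sc**2,"rel mm",rel.round(2),"dir",np.arctan2(-d[0],-d[1]).round(3),"ang at face",np.arctan2(-rel[0],-rel[1]).round(3),"+1.5mm x", np.arctan2(-(rel[0]+.14),-rel[1]+1.6).round(3))
    cv2.circle(im,tuple(c0.astype(int)),int(r.x[2]),(255,0,255),1); cv2.circle(im,tuple(c0.astype(int)),3,(255,0,255),-1); out.append(cv2.resize(im,(400,440)))
cv2.imwrite("pics/h.png",np.hstack(out))
E
```

```text
Traceback (most recent call last):
IndexError: too many indices for array: array is 1-dimensional, but 2 were indexed
```

```bash
sed -i 's/cv2.INTER_CUBIC)/cv2.INTER_CUBIC|cv2.WARP_INVERSE_MAP)/' jf.py
cat > ma.py <<'E'
from jf import *; import sys
from scipy.ndimage import map_coordinates
out=[]
for fn in sys.argv[2:]:
    im=rectify(fn); hsv=cv2.cvtColor(im,cv2.COLOR_BGR2HSV).astype(int); gray=cv2.cvtColor(im,cv2.COLOR_BGR2GRAY).astype(float)
    c0=np.array([300.,330.])
    for it in range(4):
        pts=[]
        for a in np.radians(np.arange(0,360,4)):
            if np.cos(a)>.8 or abs(a-np.pi)<.5: continue   # grip, foot
            d=np.array([np.sin(a),-np.cos(a)]); r=np.arange(220,300,1.)
            p=c0[:,None]+d[:,None]*r; v=map_coordinates(gray,[p[1],p[0]],order=1)
            i=np.argmax(v<.86*np.median(v[:15]))
            if i>0: pts.append(c0+d*r[i])
        pts=np.array(pts); f=lambda q:np.hypot(pts[:,0]-q[0],pts[:,1]-q[1])-q[2]
        r=least_squares(f,[*c0,270],loss="soft_l1",f_scale=2); c0=r.x[:2]
    print(fn,"circle",r.x.round(1),"rms",np.std(f(r.x)).round(1),len(pts))
    sc=r.x[2]/46
    yel=((hsv[...,0]>18)&(hsv[...,0]<35)&(hsv[...,1]>110)&(hsv[...,2]>70)).astype(np.uint8); yel[int(c0[1])-60:]=0
    red=(((hsv[...,0]<8)|(hsv[...,0]>172))&(hsv[...,1]>110)).astype(np.uint8); red[int(c0[1])+60:]=0
    for n,m in(("yel",yel),("red",red)):
        k,l,st,ce=cv2.connectedComponentsWithStats(m); i=1+np.argmax(st[1:,4]); ys,xs=np.nonzero(l==i)
        c=np.r_[xs.mean(),ys.mean()]; d=cv2.fitLine(np.float32(np.c_[xs,ys]),2,0,.01,.01).ravel()[:2]; d*=-np.sign(d[1])
        rel=(c-c0)/sc; print(n,st[i,4]/sc**2,"rel mm",rel.round(2),"dir",np.arctan2(-d[0],-d[1]).round(3),"ang at face",np.arctan2(-rel[0],-rel[1]).round(3),"+1.5mm x", np.arctan2(-(rel[0]+.14),-rel[1]+1.6).round(3))
    cv2.circle(im,tuple(c0.astype(int)),int(r.x[2]),(255,0,255),1); cv2.circle(im,tuple(c0.astype(int)),3,(255,0,255),-1); out.append(cv2.resize(im,(400,440)))
cv2.imwrite(sys.argv[1],np.hstack(out))
E
python3 ma.py pics/h.png f1.pkl f2.pkl
```

```text
f1.pkl circle [286.7 324.7 257.7] rms 2.2 56
yel 128.22492622550917 rel mm [-16.72 -35.03] dir 0.339 ang at face 0.445 +1.5mm x 0.425
red 140.78287326325477 rel mm [ -2.94 -15.44] dir 0.006 ang at face 0.188 +1.5mm x 0.163
f2.pkl circle [294.7 328.7 257.5] rms 1.9 56
yel 94.98366372836887 rel mm [-16.34 -36.4 ] dir 0.355 ang at face 0.422 +1.5mm x 0.403
red 126.82568468937394 rel mm [ -7.92 -12.1 ] dir 0.358 ang at face 0.58 +1.5mm x 0.517
```

View pics/h.png

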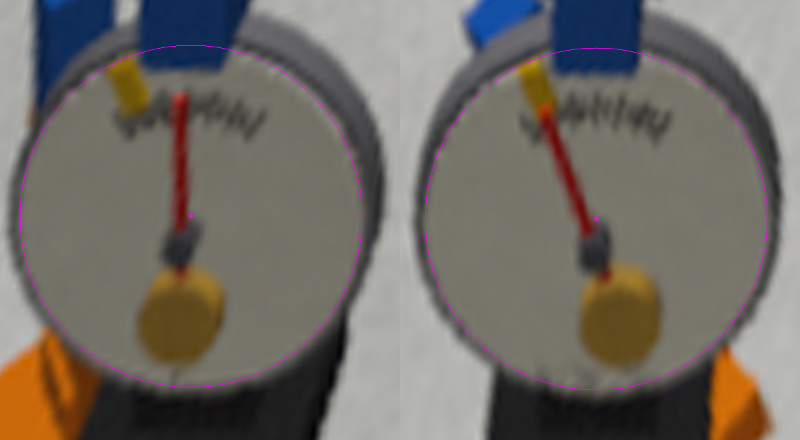

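Combining both views, the mark comes out at about 0.39 rad (22.3°), in the tool's frame. I'll straighten up and carry the gauge over the block.

>>> {"fn": "servo_tool", "kwargs": {"moves": [[[0, 0, 0, 10, 0, 0, 10], [0, 0, 0, 10, 0, 0, 10], [-49.4, -20.5, 0, 0, 0, 0, 10], [-49.4, -20.5, 0, 0, 0, 0, 10], [-49.4, -20.5, 0, 0, 0, 0, 10], [-49.4, -20.5, 0, 0, 0, 0, 10], [-49.4, -20.5, 0, 0, 0, 0, 10], [-49.4, -20.5, 0, 0, 0, 0, 10], [-49.4, -20.5, 0, 0, 0, 0, 10], [-49.4, -20.5, 0, 0, 0, 0, 10], [-49.4, -20.5, 0, 0, 0, 0, 10], [-49.4, -20.5, 0, 0, 0, 0, 10]]]}}

```text
time: 13.58
tool_pos: [0.5104, 0.1809, 0.3397]
tool_rot: [0.0, 0.871, -0.491, 0.001]
contact_force: [1.0, 0.0, -2.8]
gripper_width: 0.251
grasp_force: 61.3
```

>>> {"fn": "servo_tool", "kwargs": {"moves": [[[0, 0, 0, 0, 0, -9.5, 10], [0, 0, 0, 0, 0, -9.5, 10], [0, 0, 0, 0, 0, -9.5, 10], [0, 0, 0, 0, 0, -9.5, 10], [0, 0, 0, 0, 0, -9.5, 10], [0, 0, 0, 0, 0, -9.5, 10], [0, 0, 0, 0, 0, -9.5, 10], [0, 0, 0, 0, 0, -9.2, 10], [0, 0, 40, 0, 0, 0, 10], [0, 0, 40, 0, 0, 0, 10], [0, 0, 0, 0, 0, 0, 10], [0, 0, 0, 0, 0, 0, 10]]]}}

```text
time: 15.08
tool_pos: [0.5118, 0.1796, 0.2612]
tool_rot: [0.0, 0.989, 0.147, 0.001]
contact_force: [0.5, -0.6, -2.9]
gripper_width: 0.248
grasp_force: 61.1
```

Run:
```python
from h import *; from plant import manip; import pickle
s=manip.state(); delta(s,[.5104,.1795,.2255],down(-73.15)); print(s["time"],s["tool_pos"])
g=manip.grab_frame("scene"); pickle.dump((g,s),open("f3.pkl","wb"))
cv2.imwrite("pics/i.png",crop(g["image"],310,70,110,130,4.6))
Gm=rot(s["tool_rot"])*R.from_euler("x",180,degrees=True)
print((proj(g,Gm.apply(np.array([[28,-28,0],[-28,-28,0],[28,-28,15],[-28,-28,15],[30,0,7]])/1e3-[0,0,.1405])+s["tool_pos"])-[310,70])*4.6)
```

```text
shift mm [-1.4 -0.3 35.7]
turn deg [ 0.04 -0.13  0.04]
15.075 [0.51176725 0.17959705 0.2611968 ]
[[306.22405182 371.38555305]
 [203.36902306 348.50885179]
 [308.66355473 347.11585272]
 [204.91067522 324.3744235 ]
 [326.15137274 333.04467204]]
```

View pics/i.png

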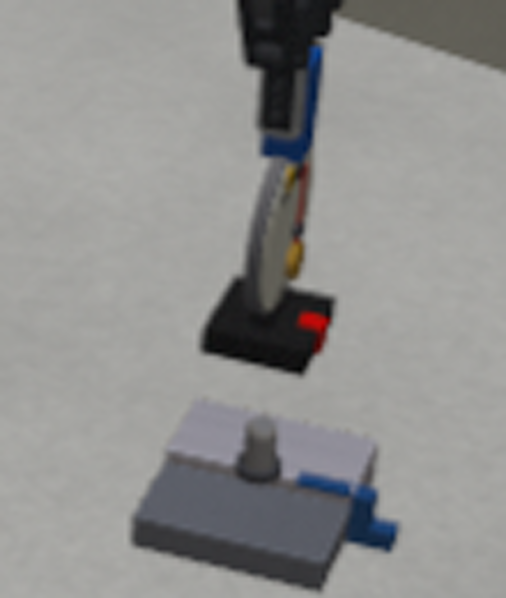

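The observed foot corners, (303,373), (203,350) and (204,325), match the prediction within a pixel. The red tab is on the blue-lug side and the stud top is at (261,418). I'll lower it.

>>> {"fn": "servo_tool", "kwargs": {"moves": [[[-1, 0, 20, 0, 0, 0, 10], [0, 0, 20, 0, 0, 0, 10], [0, 0, 10, 0, 0, 0, 10], [0, 0, 7, 0, 0, 0, 10], [0, 0, 0, 0, 0, 0, 10], [0, 0, 0, 0, 0, 0, 10]]]}}

```text
time: 15.88
tool_pos: [0.5106, 0.1794, 0.203]
tool_rot: [-0.0, 0.989, 0.147, 0.001]
contact_force: [-0.3, 0.2, -2.6]
gripper_width: 0.25
grasp_force: 61.2
```

>>> {"fn": "servo_tool", "kwargs": {"moves": [[[0, 0, 2, 0, 0, 0, 10], [0, 0, 1, 0, 0, 0, 10], [0, 0, 1, 0, 0, 0, 10], [0, 0, 0, 0, 0, 0, 10], [0, 0, 0, 0, 0, 0, 10]]]}}

```text
time: 16.5
tool_pos: [0.5102, 0.1793, 0.1984]
tool_rot: [-0.0, 0.989, 0.147, 0.0]
contact_force: [-0.8, 0.2, -3.4]
gripper_width: 0.252
grasp_force: 61.3
```

>>> {"fn": "servo_tool", "kwargs": {"moves": [[[0, 0, 0.7, 0, 0, 0, 10], [0, 0, 0, 0, 0, 0, 10], [0, 0, 0, 0, 0, 0, 10]]]}}

```text
time: 16.88
tool_pos: [0.5103, 0.1793, 0.1982]
tool_rot: [-0.0, 0.989, 0.147, 0.0]
contact_force: [0.2, -0.8, 1.4]
gripper_width: 0.244
grasp_force: 61.6
```

>>> {"fn": "servo_tool", "kwargs": {"moves": [[[0, 0, 0.7, 0, 0, 0, 10], [0, 0, 0, 0, 0, 0, 10], [0, 0, 0, 0, 0, 0, 10]]]}}

```text
time: 17.25
tool_pos: [0.5105, 0.1794, 0.198]
tool_rot: [-0.0, 0.989, 0.147, 0.001]
contact_force: [-2.1, -1.2, 4.9]
gripper_width: 0.248
grasp_force: 62.2
```

It is in contact and seated upright. Now I'll rock it about the dome.

>>> {"fn": "servo_tool", "kwargs": {"moves": [[[0, -5.4, 0.1, -2.23, 0, 0, 10], [0, -5.4, 0.1, -2.23, 0, 0, 10], [0, -5.4, 0.1, -2.23, 0, 0, 10], [0, -5.4, 0.1, -2.23, 0, 0, 10], [0, -5.4, 0.1, -2.23, 0, 0, 10], [0, 0, 0, 0, 0, 0, 10]]]}}

```text
time: 18.0
tool_pos: [0.503, 0.2054, 0.1959]
tool_rot: [0.097, 0.984, 0.147, 0.015]
contact_force: [-0.6, -0.9, 6.7]
gripper_width: 0.249
grasp_force: 62.5
```

>>> {"fn": "servo_tool", "kwargs": {"moves": [[[0, -5.4, 0.1, -2.23, 0, 0, 10], [0, -5.4, 0.1, -2.23, 0, 0, 10], [0, -5.4, 0.1, -2.23, 0, 0, 10], [0, -5.4, 0.1, -2.23, 0, 0, 10], [0, -5.4, 0.1, -2.23, 0, 0, 10], [0, 0, 0, 0, 0, 0, 10], [0, 0, 0, 0, 0, 0, 10], [0, 0, 0, 0, 0, 0, 10], [0, 0, 0, 0, 0, 0, 10], [0, 0, 0, 0, 0, 0, 10], [0, 0, 0, 0, 0, 0, 10], [0, 0, 0, 0, 0, 0, 10]]]}}

```text
time: 19.5
tool_pos: [0.4958, 0.2303, 0.1888]
tool_rot: [0.191, 0.971, 0.144, 0.03]
contact_force: [-1.5, 0.5, 7.9]
gripper_width: 0.249
grasp_force: 62.8
```

>>> {"fn": "servo_tool", "kwargs": {"moves": [[[0, 0, 0, 0, 0, 0, 10], [0, 0, 0, 0, 0, 0, 10], [0, 0, 0, 0, 0, 0, 10], [0, 0, 0, 0, 0, 0, 10], [0, 0, 0, 0, 0, 0, 10], [0, 0, 0, 0, 0, 0, 10], [0, 0, 0, 0, 0, 0, 10], [0, 0, 0, 0, 0, 0, 10], [0, 0, 0, 0, 0, 0, 10], [0, 0, 0, 0, 0, 0, 10], [0, 0, 0, 0, 0, 0, 10], [0, 0, 0, 0, 0, 0, 10]]]}}

```text
time: 21.0
tool_pos: [0.4958, 0.2303, 0.1888]
tool_rot: [0.191, 0.971, 0.144, 0.03]
contact_force: [-2.0, 1.6, 7.7]
gripper_width: 0.252
grasp_force: 62.8
```

Run:
```python
from h import *; from plant import manip; import pickle
s=manip.state(); g=manip.grab_frame("scene"); pickle.dump((g,s),open("f4.pkl","wb"))
Gm=rot(s["tool_rot"])*R.from_euler("x",180,degrees=True); M=Gm.as_matrix()
print(s["contact_force"],s["ft_torque"],"lean",np.arccos(M[2,2]),"up in gauge",M[2].round(4),"front yaw",np.degrees(np.arctan2(M[1,0],M[0,0])))
print("socket est",Gm.apply([0,0,.007-.1405])+s["tool_pos"])
def pol(x,r,a): return np.array([x,-r*np.sin(a),68+r*np.cos(a)-140.5])/1e3
th=np.arctan2(-M[2,1]*-1,M[2,2])
pts=[pol(6.5,38,a) for a in(.35,.37,.39,.41)]+[pol(10.5,36,.39),pol(10.5,0,0)]
u0,v0=325,85
print(((proj(g,Gm.apply(pts)+s["tool_pos"])-[u0,v0])*6).round(1))
cv2.imwrite("pics/j.png",crop(g["image"],u0,v0,80,95,6))
```

```text
[-1.9869953   1.55702359  7.70836418] [-0.25737776  0.36911161 -0.20894568] lean 0.38918409170037005 up in gauge [ 0.0033 -0.3794  0.9252] front yaw 16.90666517559938
socket est [0.51092016 0.18195549 0.06530396]
[[303.3 230.5]
 [302.8 231.4]
 [302.3 232.3]
 [301.7 233.2]
 [311.4 238.6]
 [304.2 314.2]]
```

View pics/j.png

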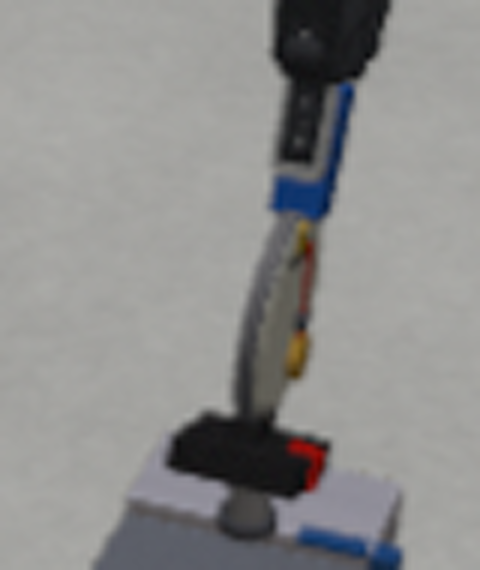

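The gauge leans 0.389 rad, the pointer and mark overlap at about (305,245), and the foot rests on the stud with about 8 N of load. The red tab is on the stripe side. Handing in.

```bash
python3 -c "
from plant import manip
print(manip.job_done())"
```

```text
the job is handed in; nothing more can be done
None
```

I handed the job in at about 21 s of the 54 s allowed, still holding the gauge: its socket rests on the stud, the red tab faces along the blue stripe, and it leans 0.389 rad. I estimated the mark at 0.39 rad (about ±0.015) from views in the air. The final side-on view was too oblique to confirm the pointer on the mark exactly.

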